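# Hang a clay plaque on the sloping drip rail

### The arm

A 7-joint arm with a two-finger parallel gripper is mounted at the origin on the work surface. World frame = base frame: x ahead of the robot, y to its left, z up, the work surface at z = 0. Lengths are in m, angles in rad, forces in N, time in s.
With the tool pointing down it reaches from about 0.425 to 0.875 m from the base axis. Payload 8.4 kg.
Tool frame: the origin (TCP) lies between the finger pads; the fingertips stand manip.finger_overhang ahead of it and the grasp point (between the pads) is the TCP (manip.finger_overhang is the distance from the TCP to the fingertips, in m); y points along the fingers, x is the direction in which the jaws open and shut, and the axes are right-handed (so a half turn about y gives the same grasp; the last joint's range is limited). The gripper opens to 85 mm and grips with 20 to 120 N. Pads are 22 mm wide; open, the fingers measure 114 mm over their backs; the gripper's body (76 mm by 85 mm) begins 54 mm behind the grasp point. The pads swing forward as they close: fully open they stand 13 mm farther back than shut.
Start: joints at [-1.289, 0.333, 0.04, 1.465, -0.013, 1.343, -0.059], TCP at [0.242, 0.603, 0.212] pointing down, gripper open.
Joint ranges: [-2.58, 2.58], [-0.38, 2.09], [-1.3, 1.39], [0.25, 2.4], [-1.5, 4.64], [0.08, 2.09], [-2.65, 2.65]. Speed limits (rad/s): [2.22, 2.22, 2.79, 2.79, 3.14, 3.14, 3.14].

### API

Orientations are given as a unit quaternion [x, y, z, w].
In Python, from cell import manip, snapshot, order gives the robot as it stands. The module is installed in compiled form; this text tells all that it offers.
- The arm moves only by the tool send_rows, never from a script. Its arguments are lists of equal length, an entry for each row: "claw": the closure, from 0 (fully open) to 1 (shut); "delta_pos": the shift along the tool's x, y, z in m, a list of three; "spin": the turn about the tool's y in rad. A call has exactly 5 rows; each row is the pose to reach, as a shift and turn from the pose commanded when the call began, along the tool's axes at that moment; what a row does not reach only later rows make up. A row lasts 1/12 s, in which the tool goes at most 41.7 mm and 7.16 degrees, less where a joint would pass 70% of its speed; a pose out of reach is approached as far as the arm can. A call with a gripper value outside its range is refused whole. The fingers move at their own pace and stop on an object; "newtons" is the grip in N (left out, the last holds). Time passes only in rows, so rows that repeat a pose let the fingers close, or fill a call up. It gives the time, the measured TCP pose, the force and the opening at its end, in the units of the state.
- manip.read_state(): the state, without advancing time (a new reading comes with each control period).
- snapshot(name): name is "scene" or "side" or "wrist"; returns a dict with "img" (420x560x3 uint8, blue, green, red), "range_z" (420x560 float32, m along the optical axis (not along the pixel's ray), 0 where there is no reading), "vertical_fov" (degrees; the focal length in pixels is half the picture's height over the tangent of half this angle, whatever the lens; pixels are square), "cx", "cy" (the principal point, pixels), "R" (3x3) and "t" (3): a world point X has camera coordinates R X + t. Camera axes: x right, y down, z forward; pixel columns grow to the right and rows downward; lengths in m; the calibration is good to about 2 mm. A picture is of the moment at which its call begins.
- order.job_done(): hands the job in, once; it reports no verdict.
The state is a dict: "clock": time; "q": joint angles; "joint_vel": joint speeds; "effort": joint torques, N m; "eef_pos": TCP position; "orientation": TCP orientation; "ft_force": force on the tool from outside, world axes, zero at the start; "moment": the same for the moment, N m; "opening": opening from 0.0 (shut) to 1.0 (fully open).
Only numpy, scipy, OpenCV 4.12 (cv2) and the standard library are available. Lean on these libraries where they do the work, as an engineer would, in place of code of your own. Each camera call takes 0.05 s, during which the arm holds its last target.

### The job

Take the roller hanger that carries the round plaque out of the wooden rack and hook it onto the sloping rail near its high end, gently, feeling for the bar: its wheel must bear on the top of the bar before you let go. Then let it run down by itself and see that it ends hanging at rest against the low-end stop; leave the hanger with the square plaque, the jar and the clay dog alone.

Things in the scene. Friction and masses are not known exactly. Their poses are not given: they have to be found in the camera images.
- hanger: The roller hanger to hang, 0.2 to 0.3 kg, 223 mm tall, upright in a rack slot: grooved wheel on a steel C-strap, clip below with a ROUND clay plaque (72 mm disc, 80 over beads, 8 thick) on a 52 mm foot. Origin: level of the foot's underside, in the plane of the wheel's groove (foot centre at x +14). Own z up; the C opens to own +x, strap 20 mm to -x; wheel axle along own x. Rolls along own y.
- hanger_tab (a point): Middle of the hanger's black grip tab, above the strap: 12 mm thick along the hanger's x, 28 mm wide along its y, 50 mm tall (173 to 223 mm above the hanger's origin), this point 200 mm up and 20 mm to the -x side of the groove. Its underside is level with the top of the wheel. Pinch it across its 12 mm from above. Axes as the hanger's.
- hanger_wheel: The hanger's free-turning white wheel; origin on its axle, mid-groove, 155 mm above the hanger's origin. Tread radius 13 mm and 13 mm wide between flanges of radius 18 mm that flare to 19 mm apart at the rim, 23 mm wide overall. So the tread's bottom is 142 mm, the flanges' bottom 137 mm above the hanger's origin. It turns (x axis along the axle); bearing drag is slight.
- hanger_pad (a point): Face of the hanger's white rub pad, inside the strap below the wheel, facing own +x, 6 mm to the -x side of mid-groove; 16 mm wide, from 106 to 134 mm above the hanger's origin. The hook's lower arm passes under the bar: its top is 84 mm above the origin, reaching 8 mm past mid-groove. Pad touching the bar's near face means the groove is 2 mm short of centred.
- stand: Fixed drip stand: steel tray 130 x 460 mm with 14 mm rim, two posts 90 to 120 mm to own +x; origin on the table under the rail's nominal middle. The rail is a steel flat bar on edge along own y, 8 mm thick, 30 mm tall, 420 mm long, sloping 6 deg, own +y end high, held from its +x side (near side, -x, is clear). A rubber keeper ends the high end at y +199 mm.
- rail_load (a point): Nominal middle of the bar's top edge at a loading place near the high end, 100 mm from the stand's origin along own y, 216 mm up. The bar is set by hand in sliding clamps: truly it is up to 9 mm nearer or farther (own x) and up to 7 mm higher or lower than this point; only touch or a close look tells. Let go between 50 and 180 mm along y. Axes as the stand's.
- rail_stop (a point): Nominal point on the bar's top edge under the wheel's axle when the wheel rests on the stop, 152 mm from the stand's origin along own -y, 189 mm up; the true bar is off in x and z just as at the loading place. The stop is a black rubber block 30 mm high on the bar. Axes as the stand's.
- rack: Fixed wooden rack 110 x 170 x 32 mm, origin under its centre; two open slots along own x, 50 mm either side of the centre along own y, 10 mm wide, 24 mm deep, floor 8 mm above the table. Each holds one hanger upright by its plaque; lift straight up 30 mm to clear it.
- hanger_b: The other roller hanger, alike but with a SQUARE-cornered plaque 46 mm wide and 66 mm tall (from above: narrower than the round one's 80 mm over its beaded rim), in the rack's other slot. Origin and axes as the first hanger's. To be left alone.
- jar: Closed white glaze jar, 68 mm across, 85 mm tall, origin under its centre. To be left alone.
- dog: Small clay dog, about 95 x 30 x 70 mm, origin under its middle, head to own -x. To be left alone.

How it is judged:
On the way, in this order (a step that is already met when the one before it is completed fails the run):
1. while still held, the hanger is hooked on the high part of the rail with its wheel bearing on the bar (contact force between hanger_wheel and stand above 0.5 N and contact force between the fingers and hanger above 0.5 N and y of hanger in the frame of stand between 0.05 and 0.2 m and x of hanger in the frame of stand between -0.018 and 0.018 m), for 0.1 s.
2. it is let go there, with the wheel on the bar (contact force between the fingers and hanger below 0.02 N and contact force between hanger_wheel and stand above 0.3 N and y of hanger in the frame of stand above 0.03 m), for 0.02 s.
3. it has run down to the stop (contact force between the arm and hanger below 0.02 N and y of hanger_wheel in the frame of stand below -0.138 m), for 0.1 s.
At the end, for the whole second after the job is handed in: The round-plaque hanger hangs from the rail with its wheel on the bar (within 18 mm of the bar's nominal line), within about 10 mm of the stop at the low end, within 0.15 rad of plumb, slower than 40 mm/s and untouched (y of hanger_wheel in the frame of stand between -0.165 and -0.142 m and x of hanger_wheel in the frame of stand between -0.018 and 0.018 m and z of hanger_wheel in the frame of stand above 0.19 m and contact force between hanger_wheel and stand above 0.3 N and angle between hanger's own z axis and vertical below 0.15 rad and linear speed of hanger below 0.04 m/s).
It fails at once if the hanger is knocked or pressed against the rail or its stand with more than 20 N (contact force between hanger and stand above 20 N).
It fails at once if the hanger with the square plaque is shifted by more than 15 mm or pulled out of its slot (distance of hanger_b from where it was at the start of the episode above 0.015 m or angle between hanger_b's own z axis and vertical above 0.25 rad).
It fails at once if the jar or the clay dog is moved by more than 20 mm (distance of any of jar, dog from where it was at the start of the episode above 0.02 m).
It also fails if it takes over 56 s, if anything falls off the work surface, if the arm or the gripper's body presses on something with over 40 N, if the wrist force passes 120 N, or if a joint passes its speed limit or range.

## Working session

There is one attempt and no reset: what is moved stays moved. The work goes in short steps, Python scripts to look and compute and a tool call to move; the robot and the scene stay as the last step left them, time stands still between calls to the robot, and variables do not carry over. Pictures are saved under pics/ and viewed, and the job is handed in when it is done.

Besides the shell and the picture viewer there is one more tool, called after "Request:" in YAML: its name, and indented under it one key for each argument. send_rows: Moves the arm, as the interface text tells. Its arguments: {"type":"object","properties":{"claw":{"type":"array","items":{"type":"number"}},"delta_pos":{"type":"array","items":{"type":"array","items":{"type":"number"}}},"spin":{"type":"array","items":{"type":"number"}},"newtons":{"type":"number"}},"required":["claw","delta_pos","spin"]}

```bash
mkdir -p pics; ls
cat > h.py <<'E'
import numpy as np, cv2, pickle
from cell import manip, snapshot, order
def take(name, tag):
    s=snapshot(name); cv2.imwrite(f'pics/{tag}.png', s['img']); pickle.dump(s,open(f'pics/{tag}.pkl','wb')); return s
def load(tag): return pickle.load(open(f'pics/{tag}.pkl','rb'))
def foc(s): return s['img'].shape[0]/2/np.tan(np.radians(s['vertical_fov'])/2)
def pts(s):
    f=foc(s); h,w=s['range_z'].shape; u,v=np.meshgrid(np.arange(w),np.arange(h)); z=s['range_z']
    c=np.stack([(u-s['cx'])/f*z,(v-s['cy'])/f*z,z],-1)
    return (c-np.array(s['t']))@np.array(s['R'])  # R^T (c-t)
def ray(s,u,v):
    f=foc(s); d=np.array([(u-s['cx'])/f,(v-s['cy'])/f,1.]); R=np.array(s['R']); return -R.T@np.array(s['t']), R.T@d
def onplane(s,u,v,zp):
    o,d=ray(s,u,v); return o+d*(zp-o[2])/d[2]
def proj(s,X):
    c=np.array(s['R'])@np.array(X)+np.array(s['t']); f=foc(s); return c[0]/c[2]*f+s['cx'], c[1]/c[2]*f+s['cy'], c[2]
E
python3 - <<'E'
from h import *
st=manip.read_state(); print(st, manip.finger_overhang)
for n in ['scene','side','wrist']:
    s=take(n,n+'0'); print(n,s['vertical_fov'],s['cx'],s['cy'],np.round(s['R'],3).tolist(),np.round(s['t'],3).tolist(), 'cam',np.round(-np.array(s['R']).T@s['t'],3), (s['range_z']>0).mean())
E
```

```text
pics
{'clock': 0.0, 'q': array([-1.28919794,  0.3339237 ,  0.03988989,  1.46627016, -0.01340636,
        1.34329756, -0.0585169 ]), 'joint_vel': array([ 0.00031339, -0.00057777, -0.00257438, -0.00096892,  0.00050061,
       -0.00132514,  0.00061116]), 'effort': array([ 5.12635779e-04, -6.58573651e+01,  1.36558749e+00, -4.05549431e+01,
        1.68150320e-02,  1.28521485e-02, -2.62180174e-05]), 'eef_pos': array([0.24143505, 0.60297318, 0.21101378]), 'orientation': array([ 0.58595479,  0.3958689 , -0.39677899, -0.58524459]), 'ft_force': array([ 1.12431867, -0.46383278,  0.41420592]), 'moment': array([-0.01710865, -0.01423837,  0.03696486]), 'opening': 0.9970145846702236} 0.019
scene 57.88368834451672 279.54314440928005 202.14421913954735 [[0.765, 0.644, 0.015], [0.468, -0.54, -0.699], [-0.442, 0.542, -0.715]] [-0.429, -0.169, 1.335] cam [ 0.997 -0.538  0.843] 0.9961734693877551
side 52.40252115266874 283.0154033124389 212.30404854864014 [[0.89, -0.455, 0.011], [-0.356, -0.711, -0.606], [0.284, 0.536, -0.795]] [-0.499, 0.284, 1.21] cam [ 0.202 -0.673  1.14 ] 0.9960501700680272
wrist 69.9290799388721 279.5741750107604 207.96750070052917 [[0.372, 0.928, -0.001], [0.889, -0.356, 0.289], [0.267, -0.109, -0.957]] [-0.65, -0.037, 0.379] cam [0.173 0.631 0.373] 0.9961947278911565
```

View pics/scene0.png

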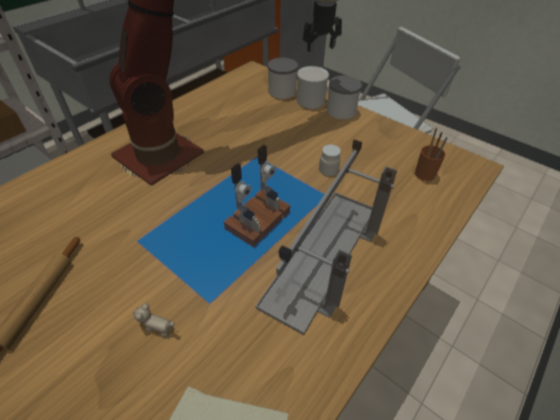

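View pics/side0.png

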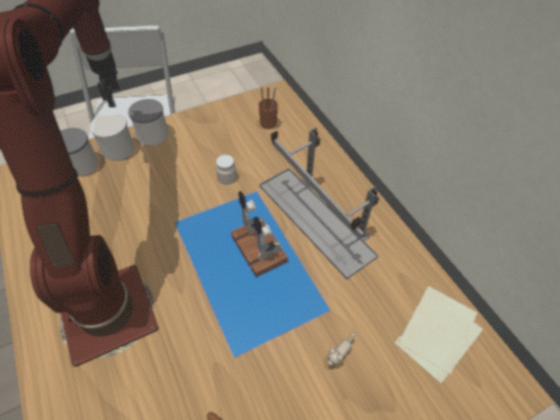

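View pics/wrist0.png

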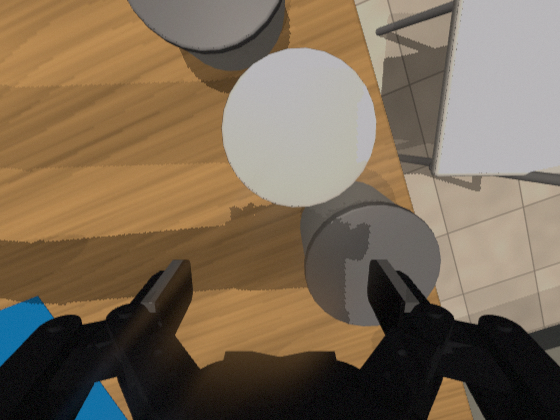

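Run:
```python
from h import *
a=load('scene0')['img'][130:340,200:410]; cv2.imwrite('pics/sc_crop.png',cv2.resize(a,None,fx=2.8,fy=2.8,interpolation=cv2.INTER_CUBIC))
a=load('side0')['img'][120:280,190:390]; cv2.imwrite('pics/si_crop.png',cv2.resize(a,None,fx=3.7,fy=3.7,interpolation=cv2.INTER_CUBIC))
```

```text
(no output)
```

View pics/sc_crop.png

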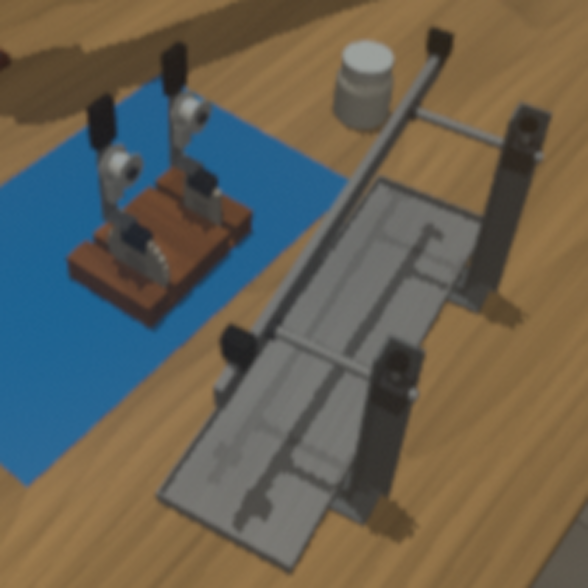

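View pics/si_crop.png

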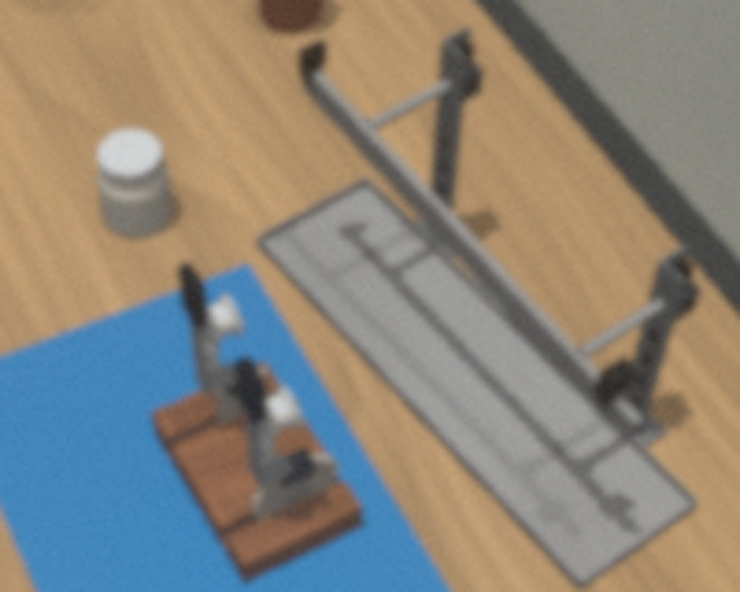

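Run:
```python
from h import *
for n in ['scene0','side0']:
    s=load(n); P=pts(s); 
    hsv=cv2.cvtColor(s['img'],cv2.COLOR_BGR2HSV)
    tab=P[...,2]; 
    wood=P[(np.abs(P[...,2])<0.02)]
    print(n,'table z', np.median(wood[:,2]))
    # region
    m=(P[...,2]>0.02)&(P[...,0]>0.3)&(P[...,0]<1.1)&(np.abs(P[...,1])<0.5)&(P[...,2]<0.3)
    nl,lab,stt,cen=cv2.connectedComponentsWithStats(m.astype(np.uint8))
    for i in range(1,nl):
        if stt[i,4]>15:
            q=P[lab==i]; print(i,stt[i],np.round(q.min(0),3),np.round(q.max(0),3),np.round(np.median(q,0),3))
```

```text
scene0 table z 8.607859303369652e-05
1 [ 276  140  121  167 3205] [ 0.629 -0.187  0.02 ] [0.824 0.229 0.249] [ 0.748 -0.03   0.184]
2 [ 224  145   66   98 2740] [ 0.416 -0.089  0.02 ] [0.536 0.087 0.233] [ 0.476 -0.009  0.042]
3 [319 145  22  28 482] [0.473 0.289 0.02 ] [0.537 0.356 0.089] [0.513 0.307 0.064]
4 [416 151  24  27 347] [0.73  0.479 0.02 ] [0.792 0.5   0.097] [0.764 0.488 0.06 ]
5 [133 304  42  30 591] [ 0.48  -0.428  0.021] [ 0.576 -0.378  0.073] [ 0.52  -0.404  0.041]
side0 table z -0.0011629928082031453
1 [262 105  17  22 214] [0.726 0.475 0.02 ] [0.793 0.5   0.1  ] [0.753 0.487 0.06 ]
2 [ 271  127  109  113 2010] [ 0.626 -0.19   0.02 ] [0.818 0.228 0.248] [ 0.7   -0.009  0.186]
3 [217 155  20  27 424] [0.469 0.288 0.02 ] [0.535 0.355 0.09 ] [0.498 0.306 0.07 ]
4 [ 231  191   57   84 2033] [ 0.417 -0.089  0.02 ] [0.535 0.085 0.233] [ 0.462 -0.031  0.034]
5 [328 333  28  33 406] [ 0.476 -0.429  0.02 ] [ 0.575 -0.378  0.073] [ 0.519 -0.404  0.048]
```

Run:
```python
from h import *
A={}
for n in ['scene0','side0']:
    s=load(n); P=pts(s).reshape(-1,3); v=s['img'].reshape(-1,3).max(1)
    A[n]=P
    print('==',n)
    rk=P[(P[:,2]>0.028)&(P[:,2]<0.036)&(P[:,0]>.4)&(P[:,0]<.56)&(abs(P[:,1])<.12)]
    print('rack',cv2.minAreaRect(rk[:,:2].astype(np.float32)*1000))
    for sgn in (-1,1):
        c=P[(P[:,0]>.38)&(P[:,0]<.57)&(P[:,1]*sgn>0.0)&(abs(P[:,1])<.11)]
        vv=v[(P[:,0]>.38)&(P[:,0]<.57)&(P[:,1]*sgn>0.0)&(abs(P[:,1])<.11)]
        t=c[(c[:,2]>.18)]; 
        print(sgn,'tab',len(t),np.round(np.median(t,0),4),np.round(t.min(0),4),np.round(t.max(0),4),cv2.minAreaRect(t[:,:2].astype(np.float32)*1000))
        w=c[(c[:,2]>.13)&(c[:,2]<.176)&(vv>130)]; print(' wheel',len(w),np.round(w.min(0),4) if len(w) else 0,np.round(w.max(0),4) if len(w) else 0)
        p=c[(c[:,2]>.04)&(c[:,2]<.09)]; print(' plaque',len(p),np.round(p.min(0),4),np.round(p.max(0),4),cv2.minAreaRect(p[:,:2].astype(np.float32)*1000))
        for z in np.arange(.04,.1,.01):
            q=p[abs(p[:,2]-z)<.005]; 
            if len(q): print('   z',round(z,3),len(q),'x',np.round([q[:,0].min(),q[:,0].max()],3))
    # tray z<.025
    r=P[(P[:,0]>.56)&(P[:,0]<.78)&(abs(P[:,1])<.35)]
    tr=r[(r[:,2]>.003)&(r[:,2]<.018)]
    print('tray',cv2.minAreaRect(tr[:,:2].astype(np.float32)*1000))
```

```text
== scene0
rack ((475.6613464355469, -0.9620742797851562), (112.44745635986328, 171.7522430419922), 2.7265446186065674)
-1 tab 182 [ 0.4607 -0.0546  0.2108] [ 0.4493 -0.0668  0.18  ] [ 0.4886 -0.0377  0.2329] ((466.41278076171875, -49.24641036987305), (40.035945892333984, 28.42979621887207), 16.08633041381836)
 wheel 23 [ 0.4697 -0.06    0.1694] [ 0.4832 -0.0408  0.1756]
 plaque 241 [ 0.4519 -0.0597  0.04  ] [ 0.5306 -0.0406  0.0894] ((491.2337951660156, -49.95387268066406), (78.81684112548828, 18.669921875), 0.7217316627502441)
   z 0.04 21 x [0.457 0.528]
   z 0.05 53 x [0.452 0.531]
   z 0.06 46 x [0.454 0.528]
   z 0.07 49 x [0.457 0.524]
   z 0.08 36 x [0.465 0.517]
   z 0.09 36 x [0.452 0.505]
1 tab 160 [0.4588 0.0449 0.2099] [0.4488 0.0329 0.1801] [0.4874 0.0611 0.2324] ((467.3338317871094, 49.42073440551758), (37.299652099609375, 28.260032653808594), 10.34959888458252)
 wheel 21 [0.4659 0.0402 0.1675] [0.4792 0.0639 0.176 ]
 plaque 170 [0.4558 0.0398 0.0403] [0.5117 0.0591 0.0899] ((483.37188720703125, 46.769287109375), (56.787227630615234, 17.430776596069336), 11.699870109558
[... 968 characters left out ...]
 z 0.09 38 x [0.455 0.504]
1 tab 104 [0.4514 0.0398 0.2156] [0.4472 0.0311 0.181 ] [0.4838 0.0603 0.2315] ((464.8332824707031, 47.079063415527344), (36.765438079833984, 28.632457733154297), 6.518965244293213)
 wheel 62 [0.4641 0.0292 0.1331] [0.4905 0.0578 0.1755]
 plaque 74 [0.4528 0.0384 0.0405] [0.5118 0.0565 0.09  ] ((482.4256286621094, 48.87425994873047), (58.35270309448242, 16.080486297607422), 6.936374664306641)
   z 0.04 5 x [0.465 0.51 ]
   z 0.05 15 x [0.464 0.51 ]
   z 0.06 12 x [0.464 0.511]
   z 0.07 16 x [0.466 0.512]
   z 0.08 7 x [0.453 0.504]
   z 0.09 19 x [0.453 0.502]
tray ((670.085205078125, -0.103302001953125), (696.5242309570312, 219.21104431152344), 89.98612213134766)
```

Run:
```python
from h import *
for n in ['scene0','side0']:
    s=load(n); Pi=pts(s); P=Pi.reshape(-1,3); im=s['img'].reshape(-1,3).astype(int)
    print('==',n)
    for sgn in (-1,1):
        t=P[(P[:,2]>.2285)&(P[:,0]<.5)&(P[:,0]>.42)&(abs(P[:,1]-.05*sgn)<.03)]
        print(sgn,len(t),np.round(t.mean(0),4),np.round(t.min(0),4),np.round(t.max(0),4))
    # rail: per y bin; points 0.14<z<.25 , x .6-.7
    r=P[(P[:,0]>.6)&(P[:,0]<.70)&(abs(P[:,1])<.24)&(P[:,2]>.13)]
    for y in np.arange(-.2,.24,.02):
        q=r[abs(r[:,1]-y)<.01]
        if len(q):
            top=q[:,2].max(); e=q[q[:,2]>top-.004]
            print(round(y,2),len(q),'ztop',round(top,4),'x at top',np.round([e[:,0].min(),e[:,0].max()],4),'xall',np.round([q[:,0].min(),q[:,0].max()],4),'zmin',round(q[:,2].min(),3))
    # tray: gray low saturation pixels at z<0.02
    hsv=cv2.cvtColor(s['img'],cv2.COLOR_BGR2HSV)
    m=(hsv[...,1]<60)&(Pi[...,2]<.022)&(Pi[...,2]>-.005)&(Pi[...,0]>.55)&(Pi[...,0]<.8)&(abs(Pi[...,1])<.3)
    nl,lab,stt,cen=cv2.connectedComponentsWithStats(m.astype(np.uint8))
    i=1+stt[1:,4].argmax(); q=Pi[lab==i]; q=q[q[:,2]>.009]; print('rim',len(q),cv2.minAreaRect(q[:,:2].astype(np.float32)*1000))
    q=Pi[lab==i]; print('tray',len(q),cv2.minAreaRect(q[:,:2].astype(np.float32)*1000))
```

```text
== scene0
-1 31 [ 0.4572 -0.0527  0.2307] [ 0.4493 -0.065   0.2287] [ 0.4628 -0.0395  0.2329]
1 29 [0.4552 0.0483 0.2303] [0.4488 0.0329 0.2285] [0.4611 0.0609 0.2324]
-0.16 45 ztop 0.2139 x at top [0.6919 0.6999] xall [0.6906 0.7   ] zmin 0.178
-0.14 1 ztop 0.1823 x at top [0.6943 0.6943] xall [0.6943 0.6943] zmin 0.182
-0.12 33 ztop 0.1882 x at top [0.6914 0.6999] xall [0.6914 0.7   ] zmin 0.154
-0.1 47 ztop 0.1901 x at top [0.6879 0.6975] xall [0.6879 0.699 ] zmin 0.16
-0.08 58 ztop 0.1923 x at top [0.6855 0.6951] xall [0.6846 0.6954] zmin 0.159
-0.06 55 ztop 0.1939 x at top [0.6818 0.6913] xall [0.6818 0.6925] zmin 0.161
-0.04 53 ztop 0.1962 x at top [0.678  0.6871] xall [0.678  0.6888] zmin 0.163
-0.02 51 ztop 0.1984 x at top [0.674  0.6842] xall [0.674  0.6858] zmin 0.164
-0.0 49 ztop 0.2004 x at top [0.6707 0.6807] xall [0.6707 0.6819] zmin 0.168
0.02 48 ztop 0.2026 x at top [0.6674 0.6773] xall [0.6674 0.6786] zmin 0.169
0.04 43 ztop 0.2041 x at top [0.6651 0.6738] xall [0.6651 0.6745] zmin 0.17
0.06 45 ztop 0.2067 x at top [0.661  0.6705] xall [0.661  0.6714] zmin 0.176
0.08
[... 2134 characters left out ...]
652  0.6625] zmin 0.178
0.12 45 ztop 0.215 x at top [0.6513 0.6584] xall [0.6493 0.6624] zmin 0.177
0.14 44 ztop 0.2137 x at top [0.6473 0.6569] xall [0.6451 0.666 ] zmin 0.183
0.16 74 ztop 0.2183 x at top [0.6439 0.6491] xall [0.642  0.6994] zmin 0.183
0.18 41 ztop 0.2191 x at top [0.6391 0.65  ] xall [0.6388 0.6521] zmin 0.186
0.2 42 ztop 0.2449 x at top [0.6301 0.6301] xall [0.6301 0.6474] zmin 0.191
0.22 79 ztop 0.2477 x at top [0.6258 0.6502] xall [0.6258 0.6508] zmin 0.189
rim 273 ((695.27978515625, 22.567306518554688), (150.2891845703125, 463.3432312011719), 10.58380126953125)
tray 4652 ((696.1676635742188, 23.69708251953125), (152.4497833251953, 465.2381591796875), 10.58380126953125)
```

Run:
```python
from h import *
for n in ['scene0','side0']:
    s=load(n); Pi=pts(s); P=Pi.reshape(-1,3)
    r=P[(P[:,0]>.6)&(P[:,0]<.71)&(P[:,1]>-.13)&(P[:,1]<.19)&(P[:,2]>.14)]
    # remove arms: crude; bar centreline fit iteratively
    a=np.polyfit(r[:,1],r[:,0],1)
    for _ in range(6):
        d=r[:,0]-np.polyval(a,r[:,1]); k=abs(d)<.008; a=np.polyfit(r[k,1],r[k,0],1)
    b=None
    th=-np.arctan(a[0]); 
    ex=np.array([np.cos(th),np.sin(th)]); ey=np.array([-np.sin(th),np.cos(th)])
    q=r[k]; X=q[:,:2]@ex; Y=q[:,:2]@ey; Z=q[:,2]
    # top slope
    ztop=np.polyfit(Y,Z,1)
    for _ in range(8):
        dz=Z-np.polyval(ztop,Y); kk=dz>np.percentile(dz,55); ztop=np.polyfit(Y[kk],Z[kk],1)
    dz=Z-np.polyval(ztop,Y)
    print(n,'yaw deg',np.degrees(th),'slope deg',np.degrees(np.arctan(ztop[0])),'z at Y=.1',np.polyval(ztop,.1), 'resid max',dz.max())
    for lo in (-.006,-.003,-.001,.001): 
        e=X[(dz>lo)&(dz<lo+.003)]; print('  dz',lo,len(e),np.round(np.percentile(e,[2,10,50,90,98]),4) if len(e) else '')
    e=X[dz<-.01]; print('  face',np.round(np.percentile(e,[2,10,50,90,98]),4))
    # rail ends, keeper, stop
    kx=P[(P[:,2]>.23)&(P[:,2]<.26)&(P[:,1]>.15)&(P[:,0]<.68)&(P[:,0]>.6)]; print('  keeper X',np.round(np.percentile(kx[:,:2]@ex,[2,50,98]),4),'Y',np.round(np.percentile(kx[:,:2]@ey,[1,5,50,98]),4))
    kx=P[(P[:,2]>.193)&(P[:,2]<.26)&(P[:,1]<-.13)&(P[:,0]<.71)&(P[:,0]>.6)]; print('  stop X',np.round(np.percentile(kx[:,:2]@ex,[2,50,98]),4),'Y',np.round(np.percentile(kx[:,:2]@ey,[2,50,95,99]),4))
    # tray
    m=(P[:,2]>.008)&(P[:,2]<.018); t=P[m]; X=t[:,:2]@ex; Y=t[:,:2]@ey
    kk=(X>.57)&(X<.78)&(Y>-.38)&(Y<.15)
    X=X[kk];Y=Y[kk]
    print('  rim hist X',[(int(a),int(b)) for a,b in zip(np.arange(570,780,5),np.histogram(X*1000,np.arange(570,785,5))[0]) if b])
    print('  rim hist Y',[(int(a),int(b)) for a,b in zip(np.arange(-380,150,5),np.histogram(Y*1000,np.arange(-380,155,5))[0]) if b])
```

```text
scene0 yaw deg 9.714076257834327 slope deg 6.080848107412698 z at Y=.1 0.2208306444614717 resid max 0.002879906451870917
  dz -0.006 54 [0.6619 0.6689 0.6703 0.6709 0.6744]
  dz -0.003 229 [0.6621 0.6631 0.6669 0.6702 0.6707]
  dz -0.001 265 [0.6628 0.6634 0.6665 0.67   0.6706]
  dz 0.001 66 [0.663  0.6634 0.6661 0.6704 0.6711]
  face [0.6695 0.6696 0.6702 0.671  0.6759]
  keeper X [0.6557 0.6674 0.6785] Y [0.0987 0.1002 0.1027 0.1095]
  stop X [0.6545 0.6644 0.6724] Y [-0.2824 -0.2783 -0.2687 -0.2676]
  rim hist X [(615, 29), (620, 80), (625, 7), (630, 6), (635, 4), (640, 7), (645, 5), (650, 7), (655, 5), (660, 7), (665, 9), (670, 6), (675, 7), (680, 6), (685, 7), (690, 9), (695, 7), (700, 7), (705, 7), (710, 6), (715, 5), (720, 8), (725, 7), (730, 9), (735, 8), (740, 6), (745, 50), (750, 58), (760, 10), (765, 9), (770, 8), (775, 8)]
  rim hist Y [(-330, 19), (-325, 86), (-320, 7), (-315, 5), (-310, 7), (-305, 6), (-300, 4), (-295, 5), (-290, 5), (-285, 5), (-280, 6), (-275, 5), (-270, 6), (-265, 3), (-260, 6), (-255, 4), (-250, 6), (-245, 7), (-240, 5), (-235, 6), (-230, 7), (-225,
[... 1537 characters left out ...]
(-210, 1), (-205, 3), (-200, 2), (-195, 2), (-190, 2), (-185, 2), (-180, 2), (-175, 1), (-170, 1), (-165, 1), (-160, 3), (-155, 3), (-150, 2), (-145, 2), (-140, 2), (-135, 3), (-130, 1), (-125, 2), (-120, 2), (-115, 4), (-110, 5), (-105, 2), (-100, 3), (-95, 2), (-90, 3), (-85, 3), (-80, 3), (-75, 3), (-70, 3), (-65, 5), (-60, 2), (-55, 4), (-50, 2), (-45, 3), (-40, 3), (-35, 3), (-30, 4), (-25, 3), (-20, 3), (-15, 5), (-10, 2), (-5, 2), (0, 3), (5, 4), (10, 2), (15, 4), (20, 5), (25, 3), (30, 3), (35, 3), (40, 4), (45, 2), (50, 3), (55, 2), (60, 3), (65, 4), (70, 1), (75, 2), (80, 1), (85, 3), (90, 4), (95, 1), (100, 6), (105, 2), (110, 4), (115, 4), (120, 2), (125, 2), (130, 35), (135, 4)]
```

```bash
cat >> h.py <<'E'
from scipy.spatial.transform import Rotation as Ro
def go(target=None, yaw=None, off=None):
    """print delta in tool axes; yaw= world angle (deg) wanted for tool x axis (mod 180)"""
    st=manip.read_state(); R=Ro.from_quat(st['orientation']).as_matrix(); p=st['eef_pos']
    cy=np.degrees(np.arctan2(R[1,0],R[0,0]))
    print('clk',round(st['clock'],3),'p',np.round(p,4),'toolx yaw',round(cy,2),'tool y',np.round(R[:,1],4),'F',np.round(st['ft_force'],2),'M',np.round(st['moment'],3),'open',round(st['opening'],3),'q7',np.round(st['q'][6],3))
    if target is not None:
        d=R.T@(np.array(target)-p); print('delta',np.round(d,4),'dist',np.linalg.norm(d))
    if yaw is not None:
        e=(yaw-cy+90)%180-90; print('world yaw change',round(e,2),'-> spin',round(np.radians(e)*np.sign(R[2,1]),4))
    return R
E
python3 - <<'E'
from h import *
go([0.49,0.10,0.31],2.8)
go([0.4562,-0.0522,0.33],2.8)
E
```

```text
clk 0.15 p [0.2414 0.6031 0.2113] toolx yaw 68.18 tool y [-4.0e-04 -1.1e-03 -1.0e+00] F [ 0.16  0.24 -0.48] M [-0.003 -0.056 -0.036] open 1.002 q7 -0.059
delta [-0.3748 -0.0983 -0.4177] dist 0.5697999260802905
world yaw change -65.38 -> spin 1.1411
clk 0.15 p [0.2414 0.6031 0.2113] toolx yaw 68.18 tool y [-4.0e-04 -1.1e-03 -1.0e+00] F [ 0.16  0.24 -0.48] M [-0.003 -0.056 -0.036] open 1.002 q7 -0.059
delta [-0.5287 -0.1181 -0.4429] dist 0.6997718915935023
world yaw change -65.38 -> spin 1.1411
```

Request:
send_rows:
  claw: [0,0,0,0,0]
  delta_pos:
    - [0,-0.04,0]
    - [0,-0.08,0]
    - [-0.02,-0.1,-0.025]
    - [-0.047,-0.1,-0.054]
    - [-0.074,-0.1,-0.083]
  spin: [0,0.1,0.2,0.3,0.4]
  newtons: 30

```text
clock: 0.57
eef_pos: [0.2915, 0.5036, 0.313]
orientation: [-0.653, -0.272, 0.27, 0.654]
ft_force: [1.4, 0.0, 0.1]
opening: 1.002
```

Run:
```python
from h import *
go([0.50,0.10,0.31],2.8)
```

```text
clk 0.567 p [0.2915 0.5036 0.313 ] toolx yaw 45.07 tool y [ 9.e-04  2.e-03 -1.e+00] F [1.41 0.02 0.15] M [ 0.006 -0.131 -0.021] open 1.002 q7 -0.318
delta [-0.1385  0.0024 -0.4327] dist 0.45428124663842284
world yaw change -42.27 -> spin 0.7378
```

Request:
send_rows:
  claw: [0,0,0,0,0]
  delta_pos:
    - [-0.012,0,-0.039]
    - [-0.024,0,-0.078]
    - [-0.036,0,-0.117]
    - [-0.049,0,-0.156]
    - [-0.062,0,-0.195]
  spin: [0.1,0.2,0.3,0.4,0.5]

```text
clock: 0.98
eef_pos: [0.3864, 0.3205, 0.3118]
orientation: [-0.7, -0.1, 0.101, 0.7]
ft_force: [1.8, 0.5, 0.9]
opening: 1.001
```

Run:
```python
from h import *
go([0.50,0.10,0.31],2.8)
```

```text
clk 0.983 p [0.3864 0.3205 0.3118] toolx yaw 16.34 tool y [-3.e-04  1.e-04 -1.e+00] F [1.78 0.46 0.89] M [ 0.046 -0.055  0.007] open 1.001 q7 -0.499
delta [ 0.047   0.0017 -0.2436] dist 0.24806214254862027
world yaw change -13.54 -> spin 0.2362
```

Request:
send_rows:
  claw: [0,0,0,0,0]
  delta_pos:
    - [0.008,0,-0.04]
    - [0.016,0,-0.08]
    - [0.024,0,-0.12]
    - [0.032,0,-0.16]
    - [0.04,0,-0.2]
  spin: [0.08,0.16,0.236,0.236,0.236]

```text
clock: 1.4
eef_pos: [0.4819, 0.1403, 0.312]
orientation: [-0.707, -0.019, 0.019, 0.707]
ft_force: [0.6, -0.8, -0.2]
opening: 0.998
```

Run:
```python
from h import *
go([0.456,-0.0522,0.27],2.8)
```

```text
clk 1.4 p [0.4819 0.1403 0.312 ] toolx yaw 3.06 tool y [ 1.e-04  4.e-04 -1.e+00] F [ 0.58 -0.82 -0.23] M [ 0.064 -0.032  0.025] open 0.998 q7 -0.326
delta [-0.0362  0.0419 -0.1908] dist 0.19870988844226872
world yaw change -0.26 -> spin 0.0046
```

Request:
send_rows:
  claw: [0,0,0,0,0]
  delta_pos:
    - [-0.007,0,-0.039]
    - [-0.014,0,-0.078]
    - [-0.022,0,-0.117]
    - [-0.03,0,-0.156]
    - [-0.036,0,-0.191]
  spin: [0.004,0.004,0.004,0.004,0.004]

```text
clock: 1.82
eef_pos: [0.4549, -0.0529, 0.3118]
orientation: [-0.707, -0.017, 0.017, 0.707]
ft_force: [0.9, -0.5, -0.3]
opening: 0.999
```

Request:
send_rows:
  claw: [0,0,0,0,0]
  delta_pos:
    - [0,0,0]
    - [0,0,0]
    - [0,0,0]
    - [0,0,0]
    - [0,0,0]
  spin: [0,0,0,0,0]

```text
clock: 2.23
eef_pos: [0.456, -0.049, 0.3117]
orientation: [0.707, 0.018, -0.019, -0.707]
ft_force: [-0.0, 0.1, -0.8]
opening: 1.001
```

Run:
```python
from h import *
go([0.456,-0.0522,0.27],2.8)
s=take('wrist','wrist1'); P=pts(s); p=P.reshape(-1,3)
for sgn in (-1,1):
    t=p[(p[:,2]>.226)&(p[:,2]<.236)&(p[:,0]<.5)&(p[:,0]>.42)&(abs(p[:,1]-.05*sgn)<.03)]
    if len(t): print(sgn,len(t),np.round(t.mean(0),4),np.round(t.min(0),4),np.round(t.max(0),4),cv2.minAreaRect(t[:,:2].astype(np.float32)*1000))
```

```text
clk 2.233 p [ 0.456  -0.049   0.3117] toolx yaw 2.99 tool y [-5.e-04 -5.e-04 -1.e+00] F [-0.    0.12 -0.75] M [ 0.026  0.007 -0.016] open 1.001 q7 -0.037
delta [-0.0001  0.0417 -0.0032] dist 0.04183829360638121
world yaw change -0.19 -> spin 0.0034
-1 428 [ 0.4544 -0.0489  0.2297] [ 0.448  -0.0633  0.226 ] [ 0.4604 -0.0361  0.2323] ((454.44677734375, -49.65668487548828), (11.992696762084961, 26.978771209716797), 2.8274900913238525)
1 598 [0.4527 0.0496 0.2298] [0.4467 0.0357 0.2262] [0.4586 0.0634 0.232 ] ((452.91497802734375, 49.59996795654297), (11.39208698272705, 27.674793243408203), 2.68029522895813)
```

View pics/wrist1.png

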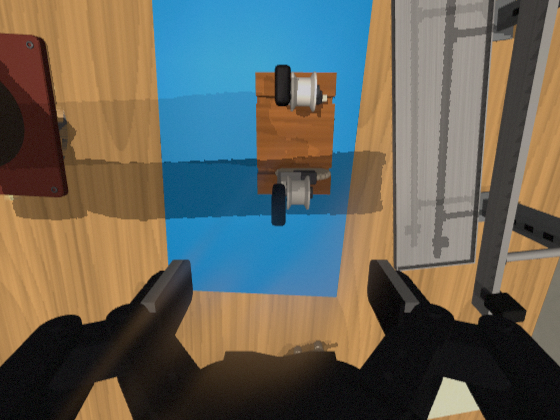

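Request:
send_rows:
  claw: [0,0,0,0,0]
  delta_pos:
    - [-0.0005,0.025,-0.0015]
    - [-0.0005,0.05,-0.0015]
    - [-0.0005,0.075,-0.0015]
    - [-0.0005,0.095,-0.0015]
    - [-0.0005,0.1025,-0.0015]
  spin: [0.003,0.003,0.003,0.003,0.003]

```text
clock: 2.7
eef_pos: [0.454, -0.0512, 0.2067]
orientation: [0.707, 0.016, -0.018, -0.707]
ft_force: [-0.3, -0.1, -0.2]
opening: 1.002
```

Request:
send_rows:
  claw: [0.3,0.5,0.6,0.65,0.7]
  delta_pos:
    - [0,0,0]
    - [0,0,0]
    - [0,0,0]
    - [0,0,0]
    - [0,0,0]
  spin: [0,0,0,0,0]

```text
clock: 3.12
eef_pos: [0.4561, -0.0518, 0.2104]
orientation: [-0.707, -0.017, 0.016, 0.707]
ft_force: [-0.1, 0.6, -0.2]
opening: 0.307
```

Run:
```python
from h import *
go([0.4555,-0.0505,0.209],2.8)
take('wrist','wrist2'); take('side','side2')
a=load('side2')['img'][120:280,190:390]; cv2.imwrite('pics/si2_crop.png',cv2.resize(a,None,fx=3.7,fy=3.7,interpolation=cv2.INTER_CUBIC))
```

```text
clk 3.117 p [ 0.4561 -0.0518  0.2104] toolx yaw 2.7 tool y [ 1.5e-03  3.0e-04 -1.0e+00] F [-0.06  0.61 -0.19] M [-0.055  0.03  -0.037] open 0.307 q7 -0.006
delta [-0.0005  0.0014  0.0013] dist 0.0019586995043135717
world yaw change 0.1 -> spin -0.0018
```

View pics/wrist2.png

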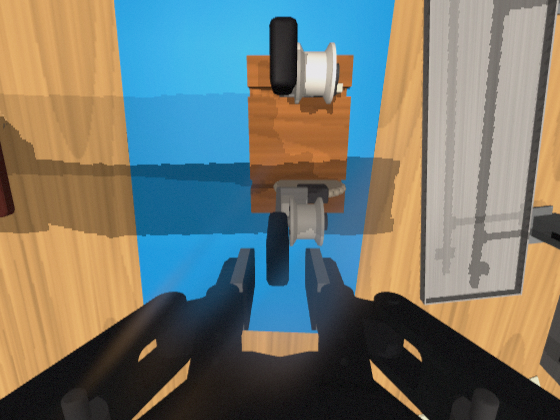

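View pics/si2_crop.png

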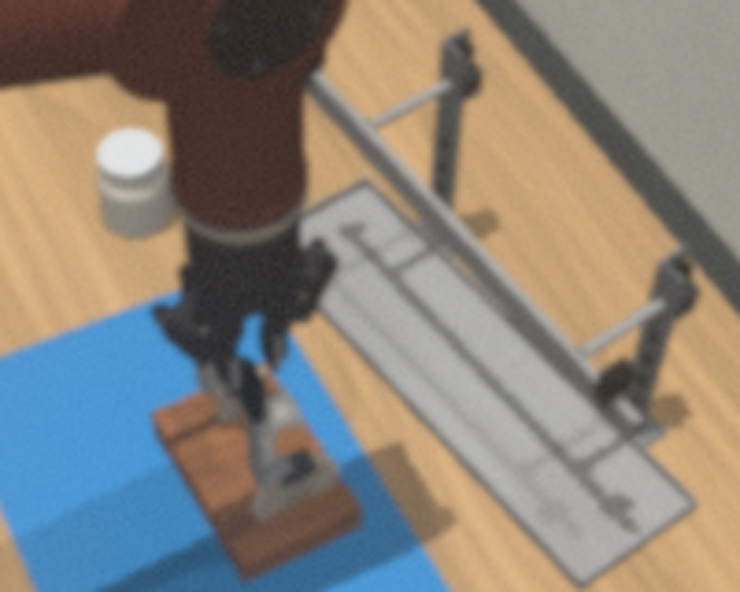

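Run:
```python
from h import *
s=load('wrist2')
for X in ([.456,-.0515,.21],[.456,-.0515,.19],[.4555,-.051,.231],[.4555,-.065,.231],[.4555,-.037,.231]): print(X,np.round(proj(s,X),3))
p=pts(s).reshape(-1,3); t=p[(p[:,2]>.224)&(p[:,2]<.238)&(p[:,0]<.47)&(p[:,0]>.445)&(abs(p[:,1]+.05)<.03)]
print(t.min(0),t.max(0),t.mean(0)); go()
```

```text
[0.456, -0.0515, 0.21] [2.79772e+02 2.49014e+02 1.76000e-01]
[0.456, -0.0515, 0.19] [2.79705e+02 2.36133e+02 1.95000e-01]
[0.4555, -0.051, 0.231] [2.78941e+02 2.65032e+02 1.56000e-01]
[0.4555, -0.065, 0.231] [2.77739e+02 2.88733e+02 1.60000e-01]
[0.4555, -0.037, 0.231] [2.80207e+02 2.40075e+02 1.52000e-01]
[ 0.44818727 -0.06342526  0.22405725] [ 0.46983682 -0.03623732  0.23794093] [ 0.45533921 -0.04851907  0.22982235]
clk 3.217 p [ 0.4558 -0.0518  0.21  ] toolx yaw 2.69 tool y [ 9.e-04  3.e-04 -1.e+00] F [-0.73 -0.05 -0.05] M [ 0.046  0.02  -0.012] open 0.3 q7 -0.006
```

Request:
send_rows:
  claw: [0.8,0.9,1,1,1]
  delta_pos:
    - [0,0,0.0015]
    - [0,0,0.0015]
    - [0,0,0.0015]
    - [0,0,0.0015]
    - [0,0,0.0015]
  spin: [0,0,0,0,0]
  newtons: 50

```text
clock: 3.63
eef_pos: [0.4555, -0.0503, 0.2097]
orientation: [-0.707, -0.017, 0.016, 0.707]
ft_force: [-1.4, 0.6, 5.6]
opening: 0.106
```

Request:
send_rows:
  claw: [1,1,1,1,1]
  delta_pos:
    - [0,0,0]
    - [0,0,0]
    - [0,0,0]
    - [0,-0.005,0]
    - [0,-0.01,0]
  spin: [0,0,0,0,0]

```text
clock: 4.05
eef_pos: [0.4548, -0.0504, 0.2192]
orientation: [0.707, 0.016, -0.017, -0.707]
ft_force: [0.0, -0.7, -2.3]
opening: 0.106
```

Run:
```python
from h import *
go()
```

```text
clk 4.05 p [ 0.4548 -0.0504  0.2192] toolx yaw 2.69 tool y [-1.4e-03 -4.0e-04 -1.0e+00] F [ 0.03 -0.74 -2.34] M [-0.02   0.061  0.044] open 0.106 q7 -0.015
```

Request:
send_rows:
  claw: [1,1,1,1,1]
  delta_pos:
    - [0,-0.015,0]
    - [0,-0.03,0]
    - [0,-0.05,0]
    - [0,-0.07,0]
    - [0,-0.09,0]
  spin: [0,0,0,0,0]

```text
clock: 4.47
eef_pos: [0.455, -0.0504, 0.3104]
orientation: [0.707, 0.016, -0.017, -0.707]
ft_force: [0.4, 0.0, -1.7]
opening: 0.105
```

Request:
send_rows:
  claw: [1,1,1,1,1]
  delta_pos:
    - [0,0,0]
    - [0,0,0]
    - [0,0,0]
    - [0,0,0]
    - [0,0,0]
  spin: [0,0,0,0,0]

```text
clock: 4.88
eef_pos: [0.4549, -0.0503, 0.3085]
orientation: [0.707, 0.016, -0.017, -0.707]
ft_force: [0.0, -0.1, -2.3]
opening: 0.108
```

Run:
```python
from h import *
R=go()
s=take('wrist','wrist3'); take('side','side3'); take('scene','scene3')
a=load('scene3')['img'][130:340,200:410]; a=cv2.resize(a,None,fx=2.8,fy=2.8,interpolation=cv2.INTER_CUBIC); cv2.imwrite('pics/sc3_crop.png',a)
th=np.radians(2.8)
for n in ['wrist3','side3','scene3']:
    s=load(n); P=pts(s).reshape(-1,3)
    t=P[(P[:,2]>.085)&(P[:,2]<.30)&(P[:,0]>.43)&(P[:,0]<.56)&(P[:,1]>-.075)&(P[:,1]<-.02)]
    low=t[t[:,2]<.2]; 
    if len(low): print(n,len(low),np.round(low.min(0),4),np.round(low.max(0),4))
    w=t[(t[:,2]>.27)]; print(np.round(w.min(0),3),np.round(w.max(0),3))
```

```text
clk 4.883 p [ 0.4549 -0.0503  0.3085] toolx yaw 2.69 tool y [-1.6e-03 -4.0e-04 -1.0e+00] F [ 0.03 -0.06 -2.29] M [0.022 0.034 0.017] open 0.108 q7 -0.041
wrist3 1428 [ 0.446  -0.0572  0.1077] [ 0.5233 -0.0403  0.2   ]
[ 0.447 -0.064  0.27 ] [ 0.486 -0.034  0.3  ]
side3 408 [ 0.4477 -0.0629  0.1033] [ 0.5253 -0.0424  0.1996]
[ 0.448 -0.067  0.27 ] [ 0.486 -0.038  0.3  ]
scene3 522 [ 0.4489 -0.0616  0.1062] [ 0.5271 -0.0401  0.1998]
[ 0.451 -0.066  0.27 ] [ 0.489 -0.037  0.3  ]
```

View pics/sc3_crop.png

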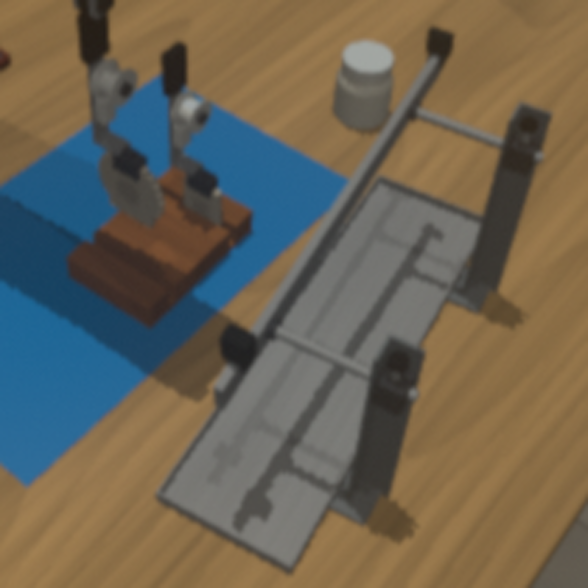

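View pics/wrist3.png

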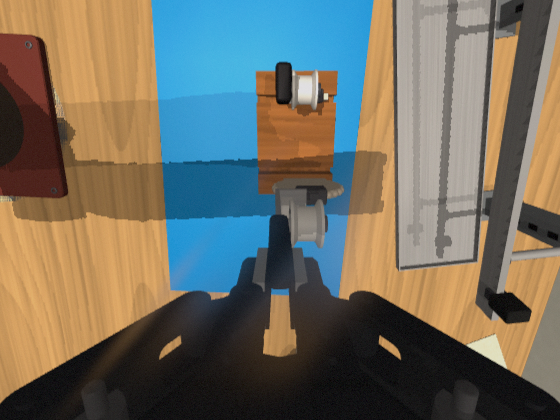

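Run:
```python
from h import *
go([.55,-.045,.3085],9.7)
go([.5531,.0880,.3000],9.7)
```

```text
clk 5.033 p [ 0.4552 -0.0504  0.309 ] toolx yaw 2.69 tool y [-8.e-04 -3.e-04 -1.e+00] F [-0.22 -0.09 -1.52] M [0.022 0.017 0.048] open 0.103 q7 -0.041
delta [0.095  0.0004 0.0009] dist 0.09498909180721773
world yaw change 7.01 -> spin -0.1224
clk 5.033 p [ 0.4552 -0.0504  0.309 ] toolx yaw 2.69 tool y [-8.e-04 -3.e-04 -1.e+00] F [-0.22 -0.09 -1.52] M [0.022 0.017 0.048] open 0.103 q7 -0.041
delta [0.1043 0.0088 0.1336] dist 0.16974360039368805
world yaw change 7.01 -> spin -0.1224
```

Request:
send_rows:
  claw: [1,1,1,1,1]
  delta_pos:
    - [0.02,0,0]
    - [0.04,0,0]
    - [0.06,0,0]
    - [0.08,0,0]
    - [0.095,0,0.005]
  spin: [-0.02,-0.04,-0.06,-0.08,-0.1]

```text
clock: 5.45
eef_pos: [0.5513, -0.0414, 0.309]
orientation: [0.706, 0.052, -0.052, -0.705]
ft_force: [-0.1, -0.5, -2.0]
opening: 0.105
```

Run:
```python
from h import *
go([.5531,.0880,.3000],9.7)
```

```text
clk 5.45 p [ 0.5513 -0.0414  0.309 ] toolx yaw 8.45 tool y [-1.0e-04 -1.1e-03 -1.0e+00] F [-0.13 -0.49 -2.03] M [-0.084 -0.056 -0.021] open 0.105 q7 0.217
delta [0.0208 0.0089 0.1278] dist 0.12974512363559787
world yaw change 1.25 -> spin -0.0218
```

Request:
send_rows:
  claw: [1,1,1,1,1]
  delta_pos:
    - [0.004,0,0.025]
    - [0.008,0,0.05]
    - [0.012,0,0.075]
    - [0.016,0.003,0.1]
    - [0.02,0.008,0.125]
  spin: [-0.005,-0.01,-0.015,-0.021,-0.021]

```text
clock: 5.87
eef_pos: [0.5516, 0.087, 0.3014]
orientation: [0.705, 0.06, -0.059, -0.705]
ft_force: [0.1, -0.0, -1.4]
opening: 0.102
```

Request:
send_rows:
  claw: [1,1,1,1,1]
  delta_pos:
    - [0,0,0]
    - [0,0,0]
    - [0,0,0]
    - [0,0,0]
    - [0,0,0]
  spin: [0,0,0,0,0]

```text
clock: 6.28
eef_pos: [0.5517, 0.0846, 0.3016]
orientation: [-0.705, -0.059, 0.059, 0.705]
ft_force: [0.0, -0.5, -2.0]
opening: 0.104
```

```bash
cat > look.py <<'E'
from h import *
import sys
tag=sys.argv[1]
go([.5531,.0880,.2865],9.7)
th=np.radians(9.7); ex=np.array([np.cos(th),np.sin(th)]); ey=np.array([-np.sin(th),np.cos(th)])
p=manip.read_state()['eef_pos']; print('TCP X,Y',np.round([p[:2]@ex,p[:2]@ey],4))
for n in ['wrist','side','scene']:
    s=take(n,n+tag); P=pts(s).reshape(-1,3); X=P[:,:2]@ex; Y=P[:,:2]@ey; Z=P[:,2]
    # bar near own y .09 -> Y -.0065
    for lo,hi in ((-.10,-.04),(-.04,.0),(0,.05),(.05,.09)):
        m=(X>.645)&(X<.69)&(Y>lo)&(Y<hi)&(Z>.15)&(Z<.235); x=X[m];z=Z[m]-(Y[m]+.0065)*np.tan(np.radians(6))
        if m.sum()<10: continue
        zt=np.percentile(z,95); e=x[z>zt-.004]
        print(n,lo,m.sum(),'ztop@-.0065',np.round(np.percentile(z,[50,80,90,95,98]),4),'X at top',np.round(np.percentile(e,[3,50,97]),4))
E
python3 look.py 4
```

```text
clk 6.283 p [0.5517 0.0846 0.3016] toolx yaw 9.52 tool y [ 3.e-04  0.e+00 -1.e+00] F [ 0.04 -0.52 -1.95] M [0.021 0.063 0.027] open 0.104 q7 0.007
delta [0.002  0.0151 0.0032] dist 0.015582561438409356
world yaw change 0.18 -> spin -0.0031
TCP X,Y [ 0.558  -0.0096]
wrist -0.1 1047 ztop@-.0065 [0.2053 0.2086 0.2089 0.2091 0.2094] X at top [0.6609 0.6645 0.6689]
wrist -0.04 857 ztop@-.0065 [0.205  0.2086 0.2091 0.2093 0.2097] X at top [0.6611 0.6646 0.6691]
wrist 0 1549 ztop@-.0065 [0.202  0.2085 0.209  0.2094 0.2098] X at top [0.6609 0.6647 0.669 ]
wrist 0.05 1280 ztop@-.0065 [0.2051 0.2087 0.2092 0.2095 0.2098] X at top [0.661  0.6646 0.669 ]
side -0.1 135 ztop@-.0065 [0.2014 0.2084 0.2099 0.211  0.2115] X at top [0.6612 0.6655 0.6703]
side -0.04 83 ztop@-.0065 [0.2005 0.2068 0.2089 0.2104 0.2107] X at top [0.6623 0.6654 0.6694]
side 0 119 ztop@-.0065 [0.1994 0.2076 0.2093 0.21   0.2103] X at top [0.6623 0.6661 0.67  ]
side 0.05 80 ztop@-.0065 [0.2011 0.2085 0.209  0.2098 0.21  ] X at top [0.6613 0.6665 0.6714]
scene -0.1 136 ztop@-.0065 [0.2069 0.2097 0.2103 0.2108 0.2113] X at top [0.6626 0.6665 0.671 ]
scene -0.04 81 ztop@-.0065 [0.2065 0.2095 0.2104 0.2106 0.2113] X at top [0.6628 0.6667 0.671 ]
scene 0 129 ztop@-.0065 [0.2014 0.2087 0.2097 0.21   0.2115] X at top [0.6626 0.6667 0.6703]
scene 0.05 66 ztop@-.0065 [0.2071 0.2094 0.2101 0.2104 0.2116] X at top [0.663  0.6667 0.6706]
```

View pics/wrist4.png

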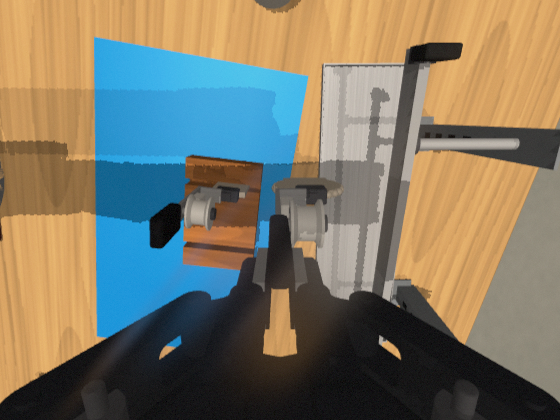

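View pics/scene4.png

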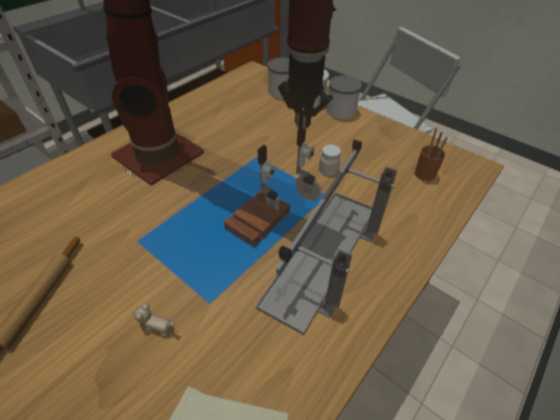

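Run:
```python
from h import *
th=np.radians(9.7); ex=np.array([np.cos(th),np.sin(th)]); ey=np.array([-np.sin(th),np.cos(th)])
for n in ['wrist4','side4','scene4']:
    s=load(n); P=pts(s).reshape(-1,3); X=P[:,:2]@ex; Y=P[:,:2]@ey; Z=P[:,2]; v=s['img'].reshape(-1,3).min(1); 
    m=(X>.56)&(X<.61)&(abs(Y+.01)<.03)&(Z>.235)&(Z<.28)
    print(n,m.sum(),'X',np.round(np.percentile(X[m],[1,5,25,50,75,95,99]),4),'Y',np.round(np.percentile(Y[m],[1,50,99]),4),'Z',np.round(np.percentile(Z[m],[1,50,99]),4))
    w=m&(Z>.25); print('  hist', np.histogram(X[w],np.arange(.56,.604,.002))[0], 'zmax per bin', [round(float(Z[w&(abs(X-x)<.001)].max()),3) if (w&(abs(X-x)<.001)).any() else 0 for x in np.arange(.561,.603,.002)])
    m=(X>.50)&(X<.66)&(abs(Y+.01)<.03)&(Z>.11)&(Z<.18); print('  plaque X',np.round(np.percentile(X[m],[1,99]),4),'Z',np.round(np.percentile(Z[m],[1,99]),4), 'Y',np.round(np.percentile(Y[m],[1,99]),4))
```

```text
wrist4 1464 X [0.5641 0.5654 0.5702 0.5777 0.5844 0.5882 0.5916] Y [-0.0232 -0.0053  0.0078] Z [0.2487 0.2655 0.2726]
  hist [  6   4 103 133  86 102 103  99 104  99 104 106 168 144  39  34  13   0
   0   0   0] zmax per bin [0.28, 0.28, 0.273, 0.273, 0.271, 0.268, 0.268, 0.267, 0.267, 0.268, 0.268, 0.268, 0.272, 0.273, 0.272, 0.26, 0.26, 0, 0, 0, 0]
  plaque X [0.5508 0.6251] Z [0.1123 0.1796] Y [-0.0162 -0.0012]
side4 94 X [0.5647 0.5659 0.5681 0.5795 0.5859 0.5882 0.5893] Y [-0.0291 -0.021   0.0039] Z [0.2379 0.2613 0.2733]
  hist [ 0  1  3 10  2  1  4  6  5  8  2  6 11 13  6  0  0  0  0  0  0] zmax per bin [0, 0.274, 0.264, 0.267, 0.264, 0.267, 0.265, 0.27, 0.268, 0.266, 0.266, 0.271, 0.273, 0.273, 0.27, 0, 0, 0, 0, 0, 0]
  plaque X [0.5519 0.6252] Z [0.1109 0.1796] Y [-0.0222 -0.0066]
scene4 173 X [0.5604 0.5627 0.5697 0.5791 0.589  0.5919 0.5931] Y [-0.0303 -0.0185  0.0037] Z [0.2375 0.2617 0.2792]
  hist [ 8  5  2  7 17 14  5  8  8  8 10  4  4  4 31  8  8  0  0  0  0] zmax per bin [0.279, 0.28, 0.277, 0.273, 0.273, 0.272, 0.267, 0.268, 0.268, 0.268, 0.267, 0.267, 0.267, 0.27, 0.272, 0.266, 0.261, 0, 0, 0, 0]
  plaque X [0.5545 0.6268] Z [0.1111 0.1792] Y [-0.0206 -0.0086]
```

Request:
send_rows:
  claw: [1,1,1,1,1]
  delta_pos:
    - [0,0.008,0.003]
    - [0,0.016,0.003]
    - [0,0.016,0.003]
    - [0,0.016,0.003]
    - [0,0.016,0.003]
  spin: [-0.003,-0.003,-0.003,-0.003,-0.003]

```text
clock: 6.85
eef_pos: [0.5509, 0.0886, 0.2853]
orientation: [0.705, 0.06, -0.061, -0.704]
ft_force: [0.5, 1.0, -1.9]
opening: 0.103
```

Request:
send_rows:
  claw: [1,1,1,1,1]
  delta_pos:
    - [0.012,0,0]
    - [0.024,0,0]
    - [0.036,0,0]
    - [0.046,0,0]
    - [0.05,0,0]
  spin: [0,0,0,0,0]

```text
clock: 7.27
eef_pos: [0.6013, 0.0975, 0.2853]
orientation: [0.705, 0.061, -0.06, -0.704]
ft_force: [0.9, -0.3, -3.1]
opening: 0.105
```

Request:
send_rows:
  claw: [1,1,1,1,1]
  delta_pos:
    - [0,0,0]
    - [0,0,0]
    - [0,0,0]
    - [0,0,0]
    - [0,0,0]
  spin: [0,0,0,0,0]

```text
clock: 7.68
eef_pos: [0.6, 0.0971, 0.2857]
orientation: [-0.704, -0.06, 0.06, 0.705]
ft_force: [0.5, -0.5, -1.9]
opening: 0.103
```

```bash
cat > rel.py <<'E'
from h import *
import sys
tag=sys.argv[1]
th=np.radians(9.7); ex=np.array([np.cos(th),np.sin(th)]); ey=np.array([-np.sin(th),np.cos(th)])
R=go(yaw=9.7); st=manip.read_state(); p=st['eef_pos']; tx=p[:2]@ex; ty=p[:2]@ey; oz=p[2]-.2016
print('TCP X,Y,z',np.round([tx,ty,p[2]],4),'groove X',round(tx+.02,4))
for n in ['wrist','scene','side']:
    s=take(n,n+tag); P=pts(s).reshape(-1,3); X=P[:,:2]@ex-tx; Y=P[:,:2]@ey-ty; Z=P[:,2]-oz
    m=(X>.002)&(X<.034)&(abs(Y)<.025)&(Z>.15)&(Z<.18)
    if m.sum()>10:
        h=[round(float(Z[m&(abs(X-x)<.001)].max()),3) if (m&(abs(X-x)<.001)).any() else 0 for x in np.arange(.003,.034,.002)]
        print(n,'wheel dX 1..99',np.round(np.percentile(X[m],[2,98]),4),'ztop',np.round(np.percentile(Z[m],98),4),h)
    m=(P[:,:2]@ex>.645)&(P[:,:2]@ex<.69)&(abs(Y)>.028)&(abs(Y)<.08)&(P[:,2]>.15)&(P[:,2]<.235); x=X[m]; z=P[m,2]-Y[m]*np.tan(np.radians(6)); 
    if m.sum()>10:
        zt=np.percentile(z,95); e=x[z>zt-.004]; print(n,'bar dX',np.round(np.percentile(e,[3,50,97]),4),'z under wheel',np.round(np.percentile(z,[80,90,95,98]),4), m.sum())
E
python3 rel.py 5
```

```text
clk 7.683 p [0.6    0.0971 0.2857] toolx yaw 9.8 tool y [ 2.e-04  4.e-04 -1.e+00] F [ 0.55 -0.55 -1.94] M [ 0.003  0.02  -0.037] open 0.103 q7 0.072
world yaw change -0.1 -> spin 0.0017
TCP X,Y,z [ 0.6078 -0.0054  0.2857] groove X 0.6278
wrist wheel dX 1..99 [0.0068 0.0328] ztop 0.172 [0.179, 0.179, 0.173, 0.173, 0.172, 0.168, 0.168, 0.168, 0.168, 0.168, 0.168, 0.168, 0.172, 0.173, 0.173, 0.161]
wrist bar dX [0.0534 0.0572 0.0612] z under wheel [0.2089 0.2092 0.2095 0.2098] 2345
scene wheel dX 1..99 [0.0024 0.033 ] ztop 0.1777 [0.18, 0.18, 0.178, 0.172, 0.173, 0.169, 0.168, 0.169, 0.168, 0.167, 0.167, 0.168, 0.167, 0.17, 0.171, 0.161]
scene bar dX [0.0545 0.059  0.063 ] z under wheel [0.2094 0.2101 0.2107 0.2114] 237
side wheel dX 1..99 [0.0062 0.0317] ztop 0.1719 [0.161, 0.173, 0.16, 0.165, 0.167, 0.166, 0.167, 0.164, 0.164, 0.167, 0.165, 0.165, 0.171, 0.173, 0.168, 0.166]
side bar dX [0.0534 0.058  0.0626] z under wheel [0.2083 0.2095 0.2102 0.2112] 142
```

View pics/wrist5.png

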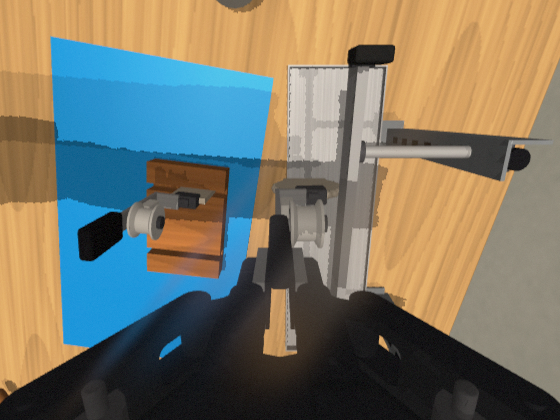

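Request:
send_rows:
  claw: [1,1,1,1,1]
  delta_pos:
    - [0.006,0,0]
    - [0.013,0,0]
    - [0.02,0,0]
    - [0.026,0,0]
    - [0.03,0,0]
  spin: [0.002,0.002,0.002,0.002,0.002]

```text
clock: 8.25
eef_pos: [0.6308, 0.1025, 0.285]
orientation: [0.705, 0.06, -0.06, -0.704]
ft_force: [0.8, -0.1, -2.2]
opening: 0.101
```

Request:
send_rows:
  claw: [1,1,1,1,1]
  delta_pos:
    - [0.002,0,0]
    - [0.004,0,0]
    - [0.006,0,0]
    - [0.0083,0,0]
    - [0.0083,0,0]
  spin: [0,0,0,0,0]

```text
clock: 8.67
eef_pos: [0.6383, 0.1038, 0.2854]
orientation: [0.705, 0.06, -0.06, -0.705]
ft_force: [0.7, 0.1, -2.1]
opening: 0.108
```

```bash
python3 rel.py 6
python3 - <<'E'
from h import *
a=load('side6')['img'][100:260,220:380]; cv2.imwrite('pics/si6_crop.png',cv2.resize(a,None,fx=3.7,fy=3.7,interpolation=cv2.INTER_CUBIC))
E
```

```text
clk 8.667 p [0.6383 0.1038 0.2854] toolx yaw 9.68 tool y [ 1.e-04 -0.e+00 -1.e+00] F [ 0.73  0.05 -2.13] M [ 0.045 -0.009  0.003] open 0.108 q7 0.106
world yaw change 0.02 -> spin -0.0003
TCP X,Y,z [ 0.6466 -0.0053  0.2854] groove X 0.6666
wrist wheel dX 1..99 [0.0073 0.0327] ztop 0.1719 [0.18, 0.179, 0.172, 0.173, 0.171, 0.168, 0.168, 0.168, 0.168, 0.168, 0.168, 0.167, 0.171, 0.173, 0.173, 0.161]
wrist bar dX [0.0148 0.0187 0.0224] z under wheel [0.209  0.2093 0.2096 0.2098] 1329
scene wheel dX 1..99 [0.0027 0.0321] ztop 0.1772 [0.167, 0.179, 0.18, 0.172, 0.174, 0.17, 0.168, 0.17, 0.168, 0.168, 0.167, 0.166, 0.167, 0.171, 0.174, 0.161]
scene bar dX [0.0162 0.0201 0.0239] z under wheel [0.2092 0.21   0.2105 0.211 ] 206
side wheel dX 1..99 [0.0026 0.0311] ztop 0.1754 [0.18, 0, 0.177, 0.169, 0.15, 0.157, 0.164, 0.167, 0.169, 0.162, 0.167, 0.169, 0.171, 0.172, 0.169, 0]
side bar dX [0.0141 0.0188 0.0242] z under wheel [0.2086 0.2101 0.2111 0.2119] 214
```

View pics/wrist6.png

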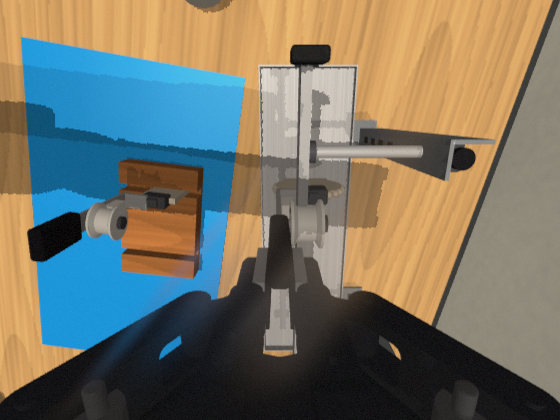

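View pics/si6_crop.png

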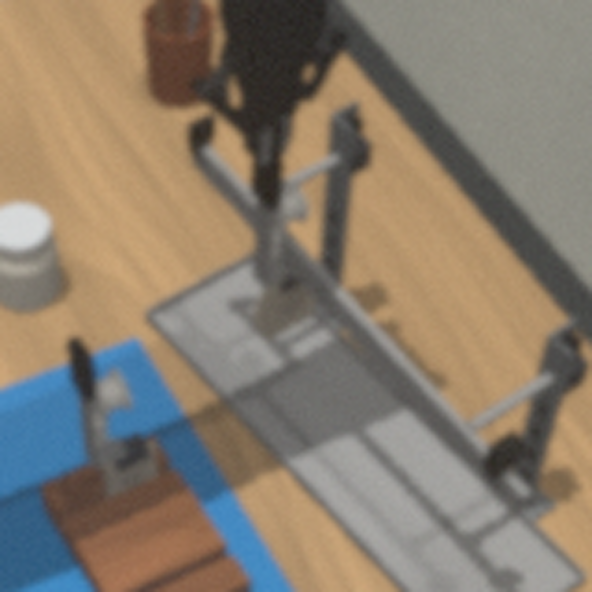

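Request:
send_rows:
  claw: [1,1,1,1,1]
  delta_pos:
    - [0,0.004,0]
    - [0,0.008,0]
    - [0,0.011,0]
    - [0,0.013,0]
    - [0,0.013,0]
  spin: [0,0,0,0,0]

```text
clock: 9.23
eef_pos: [0.6377, 0.1037, 0.2717]
orientation: [0.705, 0.059, -0.06, -0.705]
ft_force: [-0.7, 1.3, -2.5]
opening: 0.1
```

Request:
send_rows:
  claw: [1,1,1,1,1]
  delta_pos:
    - [0,0.0004,0]
    - [0,0.0008,0]
    - [0,0.0012,0]
    - [0,0.0016,0]
    - [0,0.002,0]
  spin: [0,0,0,0,0]

```text
clock: 9.65
eef_pos: [0.6381, 0.1036, 0.2705]
orientation: [0.705, 0.06, -0.06, -0.705]
ft_force: [0.7, 0.2, -2.9]
opening: 0.106
```

Request:
send_rows:
  claw: [1,1,1,1,1]
  delta_pos:
    - [0,0.0002,0]
    - [0,0.0005,0]
    - [0,0.0007,0]
    - [0,0.001,0]
    - [0,0.001,0]
  spin: [0,0,0,0,0]

```text
clock: 10.07
eef_pos: [0.6381, 0.1036, 0.2696]
orientation: [0.705, 0.06, -0.06, -0.705]
ft_force: [-0.1, -0.2, -0.7]
opening: 0.103
```

Request:
send_rows:
  claw: [1,1,1,1,1]
  delta_pos:
    - [0,0.0002,0]
    - [0,0.0004,0]
    - [0,0.0005,0]
    - [0,0.0005,0]
    - [0,0.0005,0]
  spin: [0,0,0,0,0]

```text
clock: 10.48
eef_pos: [0.6381, 0.1036, 0.2693]
orientation: [-0.705, -0.06, 0.059, 0.705]
ft_force: [-1.2, -0.6, 2.7]
opening: 0.105
```

Request:
send_rows:
  claw: [1,1,1,1,1]
  delta_pos:
    - [0,0,0]
    - [0,0,0]
    - [0,0,0]
    - [0,0,0]
    - [0,0,0]
  spin: [0,0,0,0,0]

```text
clock: 10.9
eef_pos: [0.6381, 0.1036, 0.2692]
orientation: [0.705, 0.06, -0.06, -0.705]
ft_force: [-1.7, -0.0, 5.0]
opening: 0.108
```

```bash
python3 rel.py 7
python3 - <<'E'
from h import *
a=load('scene7')['img'][90:230,270:410]; cv2.imwrite('pics/sc7_crop.png',cv2.resize(a,None,fx=4,fy=4,interpolation=cv2.INTER_CUBIC))
E
```

```text
clk 10.9 p [0.6381 0.1036 0.2692] toolx yaw 9.68 tool y [ 3.e-04 -0.e+00 -1.e+00] F [-1.75 -0.03  5.  ] M [-0.193  0.454  0.016] open 0.108 q7 0.109
world yaw change 0.02 -> spin -0.0004
TCP X,Y,z [ 0.6465 -0.0054  0.2692] groove X 0.6665
wrist wheel dX 1..99 [0.0068 0.0326] ztop 0.172 [0.18, 0.179, 0.173, 0.173, 0.171, 0.168, 0.168, 0.168, 0.168, 0.168, 0.168, 0.168, 0.171, 0.173, 0.173, 0.162]
wrist bar dX [0.0149 0.0189 0.0226] z under wheel [0.209  0.2093 0.2096 0.2099] 1467
scene wheel dX 1..99 [0.0029 0.0323] ztop 0.1778 [0.178, 0.178, 0.18, 0.172, 0.173, 0.17, 0.169, 0.169, 0.168, 0.168, 0.168, 0.168, 0.166, 0.172, 0.174, 0.164]
scene bar dX [0.0161 0.0201 0.0241] z under wheel [0.2094 0.2101 0.2106 0.2108] 217
side wheel dX 1..99 [0.0039 0.0312] ztop 0.1735 [0.175, 0.18, 0.168, 0.166, 0.167, 0.159, 0.167, 0.16, 0.165, 0.166, 0.167, 0.167, 0.171, 0.172, 0.17, 0.163]
side bar dX [0.0147 0.0182 0.0235] z under wheel [0.2084 0.2098 0.2109 0.2116] 206
```

View pics/sc7_crop.png

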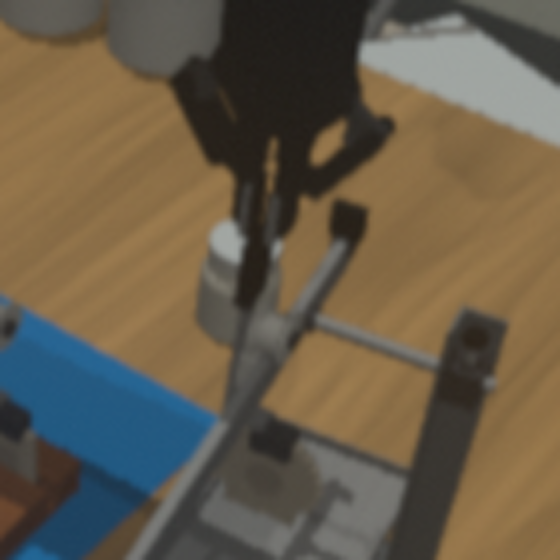

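Request:
send_rows:
  claw: [0,0,0,0,0]
  delta_pos:
    - [0,0,0]
    - [0,0,0]
    - [0,0,0]
    - [0,0,0]
    - [0,0,0]
  spin: [0,0,0,0,0]

```text
clock: 11.47
eef_pos: [0.638, 0.1037, 0.2686]
orientation: [0.705, 0.06, -0.06, -0.705]
ft_force: [-0.4, 0.3, -0.3]
opening: 0.807
```

Run:
```python
from h import *
go(); take('scene','scene8')
a=load('scene8')['img'][90:340,220:410]; cv2.imwrite('pics/sc8_crop.png',cv2.resize(a,None,fx=2.4,fy=2.4,interpolation=cv2.INTER_CUBIC))
```

```text
clk 11.467 p [0.638  0.1037 0.2686] toolx yaw 9.69 tool y [-3.e-04 -2.e-04 -1.e+00] F [-0.4   0.26 -0.32] M [-0.025 -0.05  -0.   ] open 0.807 q7 0.109
```

View pics/sc8_crop.png

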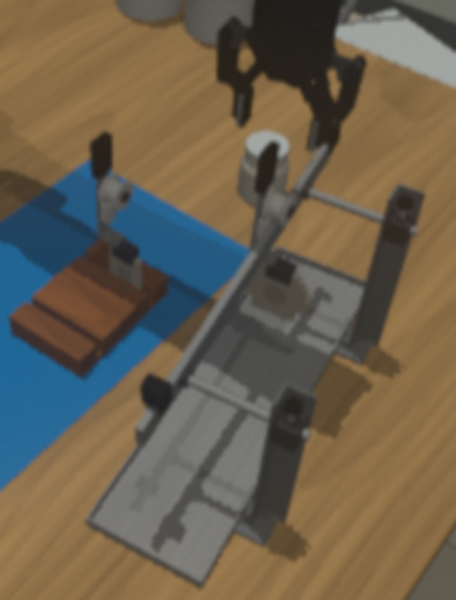

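It is released and starting to roll. I'll hold the arm still while it runs.

Request:
send_rows:
  claw: [0,0,0,0,0]
  delta_pos:
    - [0,0,0]
    - [0,0,0]
    - [0,0,0]
    - [0,0,0]
    - [0,0,0]
  spin: [0,0,0,0,0]

```text
clock: 11.93
eef_pos: [0.638, 0.1037, 0.2689]
orientation: [0.705, 0.06, -0.06, -0.705]
ft_force: [-0.1, 0.1, -0.9]
opening: 1.001
```

Request:
send_rows:
  claw: [0,0,0,0,0]
  delta_pos:
    - [0,-0.005,0]
    - [0,-0.01,0]
    - [0,-0.02,0]
    - [0,-0.03,0]
    - [0,-0.04,0]
  spin: [0,0,0,0,0]

```text
clock: 12.35
eef_pos: [0.6382, 0.1036, 0.3105]
orientation: [-0.705, -0.06, 0.059, 0.705]
ft_force: [0.3, -0.2, -0.5]
opening: 1.002
```

Request:
send_rows:
  claw: [0,0,0,0,0]
  delta_pos:
    - [0,-0.02,0]
    - [0,-0.04,0]
    - [0,-0.06,0]
    - [0,-0.06,0]
    - [0,-0.06,0]
  spin: [0,0,0,0,0]

```text
clock: 12.77
eef_pos: [0.6387, 0.1034, 0.3709]
orientation: [-0.705, -0.061, 0.059, 0.705]
ft_force: [-1.2, 0.4, 0.3]
opening: 0.998
```

Request:
send_rows:
  claw: [0,0,0,0,0]
  delta_pos:
    - [0,0,0]
    - [0,0,0]
    - [0,0,0]
    - [0,0,0]
    - [0,0,0]
  spin: [0,0,0,0,0]

```text
clock: 13.18
eef_pos: [0.6379, 0.1037, 0.3685]
orientation: [0.705, 0.059, -0.06, -0.705]
ft_force: [-0.6, -0.3, 0.2]
opening: 1.0
```

```bash
cat > chk.py <<'E'
from h import *
import sys
tag=sys.argv[1]; go()
th=np.radians(9.7); ex=np.array([np.cos(th),np.sin(th)]); ey=np.array([-np.sin(th),np.cos(th)])
for n in ['scene','side']:
    s=take(n,n+tag); P=pts(s).reshape(-1,3); X=P[:,:2]@ex; Y=P[:,:2]@ey+.0965; Z=P[:,2]
    m=(X>.62)&(X<.66)&(Y>-.25)&(Y<.19)&(Z>.235)&(Z<.29)
    print(n,'tab',m.sum(), np.round(np.percentile(X[m],[2,50,98]),4),'own y',np.round(np.percentile(Y[m],[2,50,98]),4),'Z',np.round(np.percentile(Z[m],[2,98]),4)) if m.sum() else print(n,'no tab')
    m=(X>.645)&(X<.69)&(Y>-.25)&(Y<.17)&(Z>.215)&(Z<.235); 
    if m.sum(): print('  wheel/other own y',np.round(np.percentile(Y[m],[2,50,98]),4),m.sum())
    if m.sum():
        m=(X>.6)&(X<.73)&(Y>-.25)&(Y<.17)&(Z>.06)&(Z<.13); print('  plaque X',np.round(np.percentile(X[m],[2,98]),4),'own y',np.round(np.percentile(Y[m],[2,50,98]),4),'Z',np.round(np.percentile(Z[m],[2,98]),4))
E
python3 chk.py 9
python3 - <<'E'
from h import *
a=load('scene9')['img'][90:340,220:410]; cv2.imwrite('pics/sc9_crop.png',cv2.resize(a,None,fx=2.4,fy=2.4,interpolation=cv2.INTER_CUBIC))
E
```

```text
clk 13.183 p [0.6379 0.1037 0.3685] toolx yaw 9.68 tool y [-7.e-04 -3.e-04 -1.e+00] F [-0.64 -0.33  0.17] M [-0.016  0.019 -0.023] open 1.0 q7 0.099
scene tab 159 [0.6412 0.6495 0.6523] own y [-0.043  -0.0365 -0.0172] Z [0.2356 0.2797]
  wheel/other own y [-0.043  -0.0305  0.1663] 150
  plaque X [0.651  0.7154] own y [-0.0356 -0.0307 -0.0268] Z [0.0627 0.1279]
side tab 119 [0.638  0.6409 0.6503] own y [-0.0475 -0.0375 -0.0204] Z [0.2361 0.2777]
  wheel/other own y [-0.0496 -0.0371  0.164 ] 57
  plaque X [0.6421 0.7045] own y [-0.0399 -0.0345 -0.029 ] Z [0.0622 0.127 ]
```

View pics/sc9_crop.png

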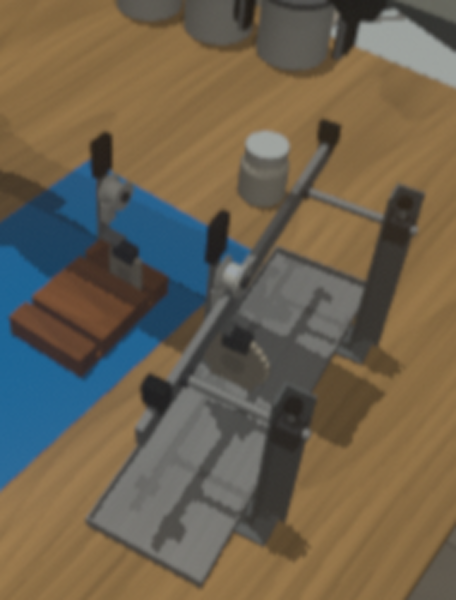

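Request:
send_rows:
  claw: [0,0,0,0,0]
  delta_pos:
    - [0,0,0]
    - [0,0,0]
    - [0,0,0]
    - [0,0,0]
    - [0,0,0]
  spin: [0,0,0,0,0]

```text
clock: 13.7
eef_pos: [0.638, 0.1037, 0.3689]
orientation: [0.705, 0.06, -0.06, -0.705]
ft_force: [-0.2, -0.4, -0.1]
opening: 0.999
```

Request:
send_rows:
  claw: [0,0,0,0,0]
  delta_pos:
    - [0,0,0]
    - [0,0,0]
    - [0,0,0]
    - [0,0,0]
    - [0,0,0]
  spin: [0,0,0,0,0]

```text
clock: 14.12
eef_pos: [0.638, 0.1036, 0.3689]
orientation: [0.705, 0.06, -0.06, -0.705]
ft_force: [-0.0, 0.3, -0.2]
opening: 0.996
```

Request:
send_rows:
  claw: [0,0,0,0,0]
  delta_pos:
    - [0,0,0]
    - [0,0,0]
    - [0,0,0]
    - [0,0,0]
    - [0,0,0]
  spin: [0,0,0,0,0]

```text
clock: 14.53
eef_pos: [0.6381, 0.1037, 0.3689]
orientation: [0.705, 0.06, -0.06, -0.705]
ft_force: [0.4, -0.4, -0.9]
opening: 1.0
```

```bash
python3 chk.py 10
```

```text
clk 14.533 p [0.6381 0.1037 0.3689] toolx yaw 9.68 tool y [ 0. -0. -1.] F [ 0.37 -0.37 -0.9 ] M [ 0.017  0.044 -0.004] open 1.0 q7 0.1
scene tab 149 [0.6404 0.6486 0.6517] own y [-0.1264 -0.1192 -0.0993] Z [0.2367 0.2699]
  wheel/other own y [-0.1258 -0.1107  0.1692] 87
  plaque X [0.6501 0.716 ] own y [-0.1194 -0.1144 -0.1087] Z [0.0629 0.1291]
side tab 104 [0.6377 0.6405 0.6503] own y [-0.1309 -0.1194 -0.1041] Z [0.2364 0.2703]
  wheel/other own y [-0.1308  0.138   0.1664] 24
  plaque X [0.642  0.7024] own y [-0.1238 -0.1184 -0.1112] Z [0.0616 0.1292]
```

Request:
send_rows:
  claw: [0,0,0,0,0]
  delta_pos:
    - [0,0,0]
    - [0,0,0]
    - [0,0,0]
    - [0,0,0]
    - [0,0,0]
  spin: [0,0,0,0,0]

```text
clock: 15.05
eef_pos: [0.638, 0.1037, 0.3689]
orientation: [0.705, 0.06, -0.06, -0.705]
ft_force: [-0.6, -0.1, -0.5]
opening: 0.999
```

Request:
send_rows:
  claw: [0,0,0,0,0]
  delta_pos:
    - [0,0,0]
    - [0,0,0]
    - [0,0,0]
    - [0,0,0]
    - [0,0,0]
  spin: [0,0,0,0,0]

```text
clock: 15.47
eef_pos: [0.638, 0.1037, 0.3689]
orientation: [0.705, 0.06, -0.06, -0.705]
ft_force: [-0.6, 0.5, -0.0]
opening: 0.998
```

Request:
send_rows:
  claw: [0,0,0,0,0]
  delta_pos:
    - [0,0,0]
    - [0,0,0]
    - [0,0,0]
    - [0,0,0]
    - [0,0,0]
  spin: [0,0,0,0,0]

```text
clock: 15.88
eef_pos: [0.638, 0.1036, 0.3689]
orientation: [0.705, 0.06, -0.06, -0.705]
ft_force: [0.0, 0.3, 0.1]
opening: 1.003
```

```bash
python3 chk.py 11
```

```text
clk 15.883 p [0.638  0.1036 0.3689] toolx yaw 9.68 tool y [-0.e+00 -1.e-04 -1.e+00] F [0.02 0.31 0.13] M [0.057 0.044 0.013] open 1.003 q7 0.1
scene tab 143 [0.6411 0.6486 0.6513] own y [-0.1648 -0.1562 -0.1387] Z [0.2363 0.2659]
  wheel/other own y [-0.1648 -0.1493  0.1687] 69
  plaque X [0.6504 0.7162] own y [-0.1599 -0.1553 -0.1453] Z [0.0614 0.127 ]
side tab 100 [0.6375 0.6403 0.6498] own y [-0.1648 -0.1539 -0.1377] Z [0.2362 0.2647]
  wheel/other own y [-0.1651  0.1393  0.1684] 21
  plaque X [0.6422 0.702 ] own y [-0.1621 -0.1578 -0.1483] Z [0.0625 0.1285]
```

Request:
send_rows:
  claw: [0,0,0,0,0]
  delta_pos:
    - [0,0,0]
    - [0,0,0]
    - [0,0,0]
    - [0,0,0]
    - [0,0,0]
  spin: [0,0,0,0,0]

```text
clock: 16.4
eef_pos: [0.638, 0.1036, 0.3689]
orientation: [0.705, 0.06, -0.06, -0.705]
ft_force: [0.2, -0.0, -0.3]
opening: 1.001
```

Request:
send_rows:
  claw: [0,0,0,0,0]
  delta_pos:
    - [0,0,0]
    - [0,0,0]
    - [0,0,0]
    - [0,0,0]
    - [0,0,0]
  spin: [0,0,0,0,0]

```text
clock: 16.82
eef_pos: [0.638, 0.1037, 0.3689]
orientation: [0.705, 0.06, -0.06, -0.705]
ft_force: [-0.1, -1.2, 0.5]
opening: 1.003
```

Request:
send_rows:
  claw: [0,0,0,0,0]
  delta_pos:
    - [0,0,0]
    - [0,0,0]
    - [0,0,0]
    - [0,0,0]
    - [0,0,0]
  spin: [0,0,0,0,0]

```text
clock: 17.23
eef_pos: [0.638, 0.1036, 0.3689]
orientation: [0.705, 0.06, -0.06, -0.705]
ft_force: [-0.2, 0.7, 0.1]
opening: 0.997
```

```bash
python3 chk.py 12
```

```text
clk 17.233 p [0.638  0.1036 0.3689] toolx yaw 9.68 tool y [-0.e+00 -1.e-04 -1.e+00] F [-0.15  0.67  0.15] M [ 0.002  0.    -0.073] open 0.997 q7 0.1
scene tab 142 [0.6407 0.6487 0.6517] own y [-0.1655 -0.1559 -0.1395] Z [0.2359 0.2661]
  wheel/other own y [-0.1647 -0.151   0.1675] 64
  plaque X [0.6501 0.7157] own y [-0.159  -0.1541 -0.1441] Z [0.062  0.1263]
side tab 96 [0.6372 0.64   0.6487] own y [-0.1662 -0.1547 -0.14  ] Z [0.2369 0.2663]
  wheel/other own y [-0.1657  0.151   0.1691] 20
  plaque X [0.6416 0.7023] own y [-0.1604 -0.1551 -0.1458] Z [0.0609 0.1279]
```

Request:
send_rows:
  claw: [0,0,0,0,0]
  delta_pos:
    - [0,0,0]
    - [0,0,0]
    - [0,0,0]
    - [0,0,0]
    - [0,0,0]
  spin: [0,0,0,0,0]

```text
clock: 17.75
eef_pos: [0.638, 0.1037, 0.3689]
orientation: [0.705, 0.06, -0.06, -0.705]
ft_force: [0.1, -0.5, -0.6]
opening: 1.003
```

```bash
python3 chk.py 13
python3 - <<'E'
from h import *
a=load('scene13')['img'][90:340,220:410]; b=load('side13')['img'][120:280,190:390]
cv2.imwrite('pics/f13.png',np.hstack([cv2.resize(a,(380,500),interpolation=cv2.INTER_CUBIC),cv2.resize(b,(400,320),interpolation=cv2.INTER_CUBIC) if 0 else cv2.copyMakeBorder(cv2.resize(b,(400,320),interpolation=cv2.INTER_CUBIC),0,180,0,0,cv2.BORDER_CONSTANT)]))
E
```

```text
clk 17.75 p [0.638  0.1037 0.3689] toolx yaw 9.68 tool y [-0. -0. -1.] F [ 0.15 -0.46 -0.58] M [ 0.016 -0.053  0.061] open 1.003 q7 0.099
scene tab 144 [0.6408 0.6485 0.6515] own y [-0.1654 -0.1565 -0.1402] Z [0.2359 0.2655]
  wheel/other own y [-0.1647 -0.1492  0.1678] 67
  plaque X [0.6503 0.7163] own y [-0.159  -0.1541 -0.1451] Z [0.062  0.1275]
side tab 97 [0.6372 0.6403 0.6483] own y [-0.1667 -0.1551 -0.1395] Z [0.2366 0.2645]
  wheel/other own y [-0.1659  0.1533  0.1687] 22
  plaque X [0.642 0.702] own y [-0.1602 -0.1553 -0.1459] Z [0.061  0.1263]
```

View pics/f13.png

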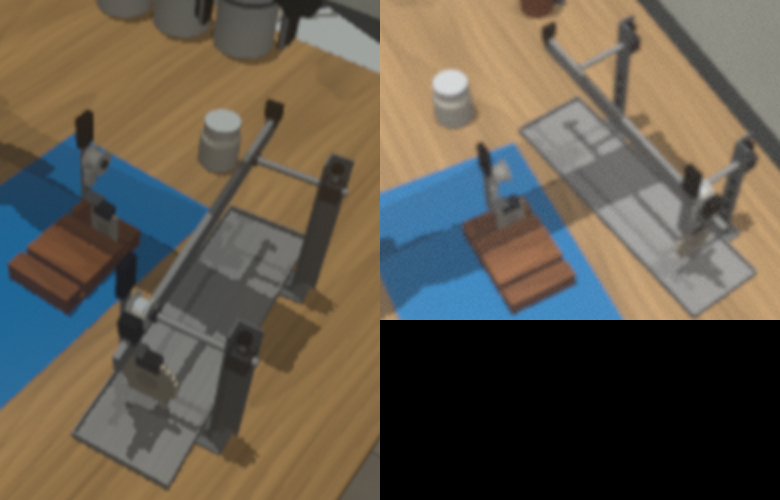

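```bash
python3 -c "
from h import *
print(order.job_done())"
```

```text
the job is handed in; nothing more can be done
None
```

The round-plaque hanger now hangs at rest against the low-end stop on the rail, and the job is handed in. The clock read 17.8 s of the 56 s allowed.

**What I did:**
- I found the round plaque in the rack's -y slot; it measured about 78 mm wide, against 46 mm for the square one. I gripped the tab at 50 N and lifted the hanger straight up.
- I slid it onto the bar at about y +90 mm in the stand's frame. The camera views put the groove within about 1 mm of the bar's middle.
- I lowered it in steps of 0.5 to 2 mm until the wrist force showed the wheel bearing on the bar. It read about 7 N, well under the 20 N limit, and I let go there.
- I did not feel for the rub pad sideways.
- The hanger ran down slowly by itself.

**Last checks:**
- **At rest:** the tab sits at about y -0.153 m in the stand's frame. Two pictures 0.5 s apart showed no movement beyond about 1 mm of noise.
- **Plumb and untouched:** the tab and plaque are at nearly the same y, so it hangs upright that way. The gripper is open and clear.
- **Other objects:** in the last pictures the square hanger stands in its slot and the jar looks unmoved. I did not measure either again, and I did not check the dog again.

One reading disagreed: the bar lies about 19 mm to the -x side of the middle of the tray, more than the 9 mm allowed if the tray were centred on the stand's origin. I took the tray to be off-centre, because the bar's height and lengthwise position fitted, and trusted the direct view of the bar and the touch. If the origin is in fact at the tray's middle, the hanger is about 19 mm off it in x, just outside the 18 mm limit.

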